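# Hang the luggage tag to cool and hold the foil tensioner back

### The arm

A 7-joint arm with a two-finger parallel gripper is mounted at the origin on the work surface. World frame = base frame: x ahead of the robot, y to its left, z up, the work surface at z = 0. Lengths are in m, angles in rad, forces in N, time in s.
With the tool pointing down it reaches from about 0.4 to 0.875 m from the base axis. Payload 4.4 kg.
Tool frame: the origin (TCP) lies on the centre line of the jaws, within the pads' length; the fingertips stand 17 mm ahead of it and the grasp point (between the pads) lies 2 mm behind it; z points along the fingers, y is the line along which they close (so a half turn about z gives the same grasp; the last joint's range is limited). The gripper opens to 85 mm and grips with 20 to 120 N. Pads are 22 mm wide; open, the fingers measure 114 mm over their backs; the gripper's body (76 mm by 85 mm) begins 54 mm behind the grasp point. The pads swing forward as they close: fully open they stand 13 mm farther back than shut.
Start: joints at [1.19, 0.628, 0.038, 1.517, -0.027, 0.996, -0.02], TCP at [0.201, -0.618, 0.248] pointing down, gripper open.
Joint ranges: [-3.06, 3.06], [-0.37, 2.12], [-1.25, 1.32], [0.18, 2.47], [-1.1, 4.24], [0.23, 1.98], [-2.94, 2.94]. Speed limits (rad/s): [2.57, 2.57, 3.14, 3.14, 3.14, 3.14, 3.14].

### API

Orientations are given as a unit quaternion [w, x, y, z].
In Python, from rig import sense, imaging, job gives the robot as it stands.
- The arm moves only by the shell command python3 -m handwheel 'ROWS' [FORCE]. ROWS is JSON, a list of rows, each an object of numbers: "jaw": the gripper's target within -1 to 1 (shut at 1, half-way at 0, fully open at -1); "tx", "ty", "tz": the shift along the tool's x, y, z in mm; "ax", "ay", "az": the turn, a rotation vector about the tool's x, y, z in rad. In form: [{"jaw": .., "tx": .., "ty": .., "tz": .., "ax": .., "ay": .., "az": ..}, ...]. A call has 1 to 20 rows; each row shifts and turns the commanded pose from where the row before left it, along the tool's axes as they then stand; what a row does not reach is not made up. A row lasts 1/10 s, in which the tool goes at most 50 mm and 8.59 degrees, less where a joint would pass 70% of its speed; a pose out of reach is approached as far as the arm can. A call with a gripper value outside its range is refused whole. The fingers move at their own pace and stop on an object; FORCE is the grip in N (left out, the last holds). Time passes only in rows, so rows that do not move let the fingers close. It gives the time, the measured TCP pose, the force, the opening and the grip force at its end, in the units of the state.
- sense(): the state, without advancing time (a new reading comes with each control period).
- imaging.read_camera(name): name is "scene" or "side" or "wrist"; returns a dict with "img" (480x640x3 uint8, blue, green, red), "camera_matrix" (3x3 intrinsics, pixels), "dist_coeffs" ([k1, k2, p1, p2, k3] as OpenCV has them; the pictures are not rectified), "R" (3x3) and "t" (3): a world point X has camera coordinates R X + t; the wrist camera has in their place "mount" (4x4, takes a point from camera to tool coordinates, whose origin is the TCP and whose axes are the flange's). Camera axes: x right, y down, z forward; pixel columns grow to the right and rows downward; lengths in m; the calibration is good to about 2 mm. A picture is of the moment at which its call begins: read the wrist's pose just before it. There is no depth.
- job.hand_in(): hands the job in; it is judged then, once.
The state is a dict: "clock": time; "joints": joint angles; "dq": joint speeds; "joint_torque": joint torques, N m; "ee_pos": TCP position; "ee_rot": TCP orientation; "ft_force": force on the tool from outside, world axes, zero at the start; "torque": the same for the moment, N m; "gripper_width": opening from 0.0 (shut) to 1.0 (fully open); "grip_force": force on a finger pad.
Only numpy, scipy, OpenCV 4.12 (cv2) and the standard library are available. Lean on these libraries where they do the work, as an engineer would, in place of code of your own. Each camera call takes 0.05 s, during which the arm holds its last target. There are 200 camera calls.

### The job

Hang the navy luggage-tag cover that stands on the table over a free part of the brass cooling rail, beside the tag already there, and let go of it. Then push the pink paddle of the foil unit's sprung tensioner arm back, past its ratchet click and on until it is close to or at its back stop, and keep holding it there against the spring: the program finishes while still holding it. Leave the hanging tag, the tan tag cover, the spare gold spool and the card stack where they are.

Things in the scene. Friction and masses are not known exactly. Their poses are not given: they have to be found in the camera images.
- tag_mid (a point): centre (half-way up) of the navy tag cover to hang: a stiff upside-down U shell standing on its two legs, z up. Outside 38 mm (own x, across the legs) x 70 mm (own y, along the fold) x 67 mm high; legs 4 mm thick, 30 mm clear gap, open below and at both ends; underside of the crown 28.5 mm above this point. White card and gold buckle on both legs. 60 to 125 g. Grip across the legs from above.
- tan_tag_mid (a point): centre of an identical but tan-brown tag cover standing on the table; leave it alone
- hung_tag_mid (a point): centre of an identical navy tag cover already hanging over the cooling rail (same shape and axes as the tag to hang; it covers 35 mm of the rail to either side of this point); leave it alone
- rail_mid (a point): middle of the cooling rail's top face. Fixed flat brass bar, 16 mm wide (own x), 300 mm long (own y, 150 mm either side), 10 mm thick, top 150 mm above the table, on two 12 mm posts under it, 130 mm either side of the middle, with flat feet. A cover hanging properly astride the bar has its centre 28.5 mm below this point's height.
- tensioner (a joint): angle of the tensioner arm in rad: 0 = sprung forward at rest, 0.70 = hard against its back stop. The ratchet pawl clicks in at about 0.38; if let go past that the arm springs back to about 0.38, where the pawl catches it. The spring pushes with 5 N at the paddle at 0, rising to 11 N at 0.70, plus 1 to 2 N while the pawl is lifted (0.2 to 0.38).
- paddle (a point): centre of the pink push paddle at the end of the tensioner arm, 68 mm above the table: an upright plate 12 mm thick (own x), 44 mm wide (own y), 60 mm tall. Push the middle of its -x face towards its +x; own y points from the pivot outward. The axes turn with the arm, clockwise from above as the joint value grows. A rubber roller (r 9 mm, top 76 mm above the table) is 42 mm nearer the pivot.
- pivot (a point): the tensioner arm's upright pivot axis on the white foil unit (fixed to it), at the paddle's height; the paddle's centre is 100 mm from it. Own x is the unit's rearward axis, roughly away from the robot. The unit's base plate is 16 mm high; its rear housing, from 75 mm behind the pivot, is 78 mm high with spools up to 110 mm.
- foil_spool_mid (a point): centre of the spare gold foil spool, 44 mm diameter, 30 mm high, standing loose on the table between rail and foil unit; leave it alone
- card_stack_mid (a point): centre of the white card stack, 90 x 130 x 15 mm, loose at the front right of the table; leave it alone
- tag: the navy tag cover to hang (origin at the centre of its underside)
Not all that is in view belongs to the job. Leave any turquoise look-alike of the tag alone.

How it is judged:
On the way, in this order (a step that is already met when the one before it is completed fails the run):
1. the navy tag cover hangs astride the rail, let go (x of tag_mid in the frame of rail_mid between -0.013 and 0.013 m and y of tag_mid in the frame of rail_mid between -0.135 and 0.135 m and z of tag_mid in the frame of rail_mid between -0.037 and -0.021 m and angle between tag_mid's own z axis and vertical below 0.25 rad and contact force between each of the fingers, the arm and tag below 0.05 N and contact force between tag and rail above 0.2 N), for 0.3 s.
2. the robot pushes the tensioner arm back past its ratchet click (value of joint tensioner above 0.47 rad and contact force between any of the fingers, the arm and tensioner above 2 N), for 0.1 s.
At the end, for the whole second after the job is handed in: Tag hangs at rest astride the rail, crown on the bar (within 13 mm sideways, centre 21-37 mm below bar top, lean < 0.25 rad), untouched by the robot; robot holds the tensioner still beyond 0.55 rad with > 2 N; the four loose bystanders are within 30 mm of their starts (all of step 1 and linear speed of tag below 0.05 m/s and value of joint tensioner above 0.55 rad and velocity of joint tensioner between -0.2 and 0.2 rad/s and contact force between any of the fingers, the arm and tensioner above 2 N and distance of each of hung_tag_mid, tan_tag_mid, foil_spool_mid, card_stack_mid from where it was at the start of the episode below 0.03 m); the arm keeps its last pose, push and grip.
It fails at once if the tag already hanging on the rail is displaced by more than 40 mm (distance of hung_tag_mid from where it was at the start of the episode above 0.04 m).
It fails at once if the tan tag cover is displaced by more than 40 mm (distance of tan_tag_mid from where it was at the start of the episode above 0.04 m).
It fails at once if the spare foil spool is displaced by more than 40 mm (distance of foil_spool_mid from where it was at the start of the episode above 0.04 m).
It fails at once if the card stack is displaced by more than 40 mm (distance of card_stack_mid from where it was at the start of the episode above 0.04 m).
It also fails if it takes over 51 s, if anything falls off the work surface, if the arm or the gripper's body presses on something with over 40 N, if the wrist force passes 120 N, or if a joint passes its speed limit or range.

## Working session

There is one attempt and no reset: what is moved stays moved. The work goes in short steps, Python scripts to look and compute and a shell command to move; the robot and the scene stay as the last step left them, time stands still between calls to the robot, and variables do not carry over. Pictures are saved under pics/ and viewed, at most 10 in all, crops included, and the job is handed in when it is done.

```bash
mkdir -p pics; ls
cat > h.py <<'E'
import numpy as np, cv2
from rig import sense, imaging, job
def cam(n):
    s=sense(); return imaging.read_camera(n), s
def ray(c,px):
    u=cv2.undistortPoints(np.array([[px]],float),np.array(c['camera_matrix']),np.array(c['dist_coeffs']))[0,0]
    R=np.array(c['R']);t=np.array(c['t']).ravel()
    o=-R.T@t; d=R.T@np.array([u[0],u[1],1]); return o,d/np.linalg.norm(d)
def onz(c,px,z):
    o,d=ray(c,px); return o+d*(z-o[2])/d[2]
def proj(c,X):
    R=np.array(c['R']);t=np.array(c['t'],float)
    return cv2.projectPoints(np.array(X,float).reshape(-1,1,3),cv2.Rodrigues(R)[0],t,np.array(c['camera_matrix']),np.array(c['dist_coeffs']))[0][:,0]
def tri(c1,p1,c2,p2):
    o1,d1=ray(c1,p1);o2,d2=ray(c2,p2)
    A=np.array([d1,-d2]).T; k=np.linalg.lstsq(A,o2-o1,rcond=None)[0]
    a=o1+d1*k[0];b=o2+d2*k[1]; return (a+b)/2,np.linalg.norm(a-b)
E
python3 - <<'E'
from h import *
import pickle
o={}
for n in("scene","side"):
    c,s=cam(n); o[n]=c; cv2.imwrite(f"pics/{n}0.png",c['img']); R=np.array(c['R']);print(n,-R.T@np.array(c['t']).ravel(),R[2])
pickle.dump(o,open('c0.pkl','wb'))
print(sense())
E
```

```text
pics
scene [ 1.28001129 -0.04697879  0.62140742] [-0.84481715  0.01341288 -0.53488698]
side [0.23332435 0.68977575 0.64322187] [ 0.27034859 -0.78767937 -0.55359991]
{'clock': 0.1, 'joints': array([ 1.19019348,  0.62926649,  0.03842349,  1.51825909, -0.02698821,
        0.9963169 , -0.01999004]), 'dq': array([ 0.0006703 , -0.00198217,  0.00169986, -0.00454504,  0.0009573 ,
        0.00122759,  0.0008246 ]), 'joint_torque': array([ 3.88865912e-03, -5.64528751e+01,  1.23082213e+00, -1.93971759e+01,
        1.13249972e-02,  5.39232278e-03,  8.18199311e-06]), 'ee_pos': array([ 0.20113159, -0.61753774,  0.24747517]), 'ee_rot': array([-8.54286116e-04,  9.87634932e-01,  1.56768909e-01, -1.43465362e-04]), 'ft_force': array([-0.63623829, -0.37071167, -0.32437098]), 'torque': array([0.03309652, 0.01231122, 0.00733445]), 'grip_force': 0.0, 'gripper_width': 0.9998177597859975}
```

View pics/scene0.png

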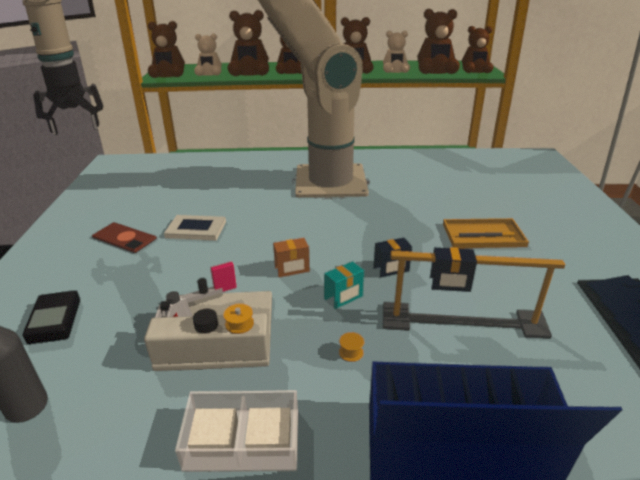

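View pics/side0.png

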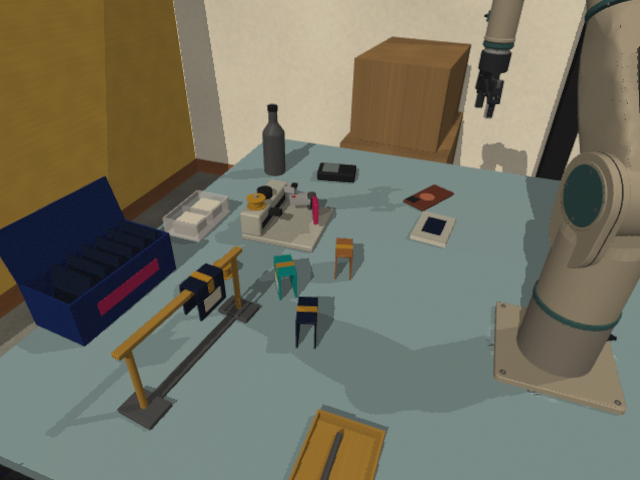

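Scene and side show four tag-like covers:
- Navy standing: scene (393,257), side (307,320).
- Navy hanging on the rail: scene (453,270), side (204,290).
- Tan: scene (292,257).
- Turquoise: scene (344,284).

The navy one standing on the table is the one to hang. The pink paddle is at scene (223,277), side (316,210). I'll enlarge to confirm and to read corners.

Run:
```python
from h import *
import pickle
o=pickle.load(open('c0.pkl','rb'))
def prep(n,x0,y0,x1,y1,k,out):
    a=o[n]['img'][y0:y1,x0:x1]
    a=cv2.resize(a,None,fx=k,fy=k,interpolation=cv2.INTER_CUBIC)
    a=np.clip(255*(a/255.)**0.6,0,255).astype(np.uint8)
    for x in range((x0+19)//20*20,x1,20): cv2.line(a,((x-x0)*k,0),((x-x0)*k,6),(0,0,255),1); cv2.putText(a,str(x),((x-x0)*k,16),0,.35,(0,0,255),1)
    for y in range((y0+19)//20*20,y1,20): cv2.line(a,(0,(y-y0)*k),(6,(y-y0)*k),(0,0,255),1); cv2.putText(a,str(y),(8,(y-y0)*k+4),0,.35,(0,0,255),1)
    cv2.imwrite(f'pics/{out}.png',a)
prep('scene',370,230,570,345,4,'z1')
prep('side',110,235,330,430,3,'z2')
```

```text
(no output)
```

View pics/z1.png

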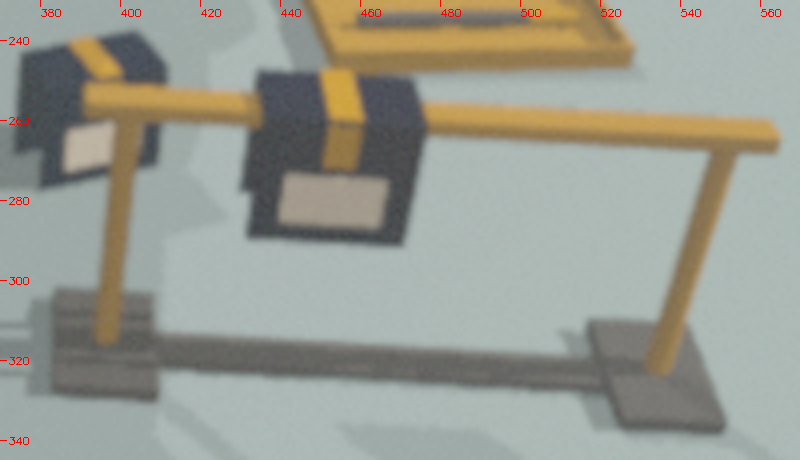

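View pics/z2.png

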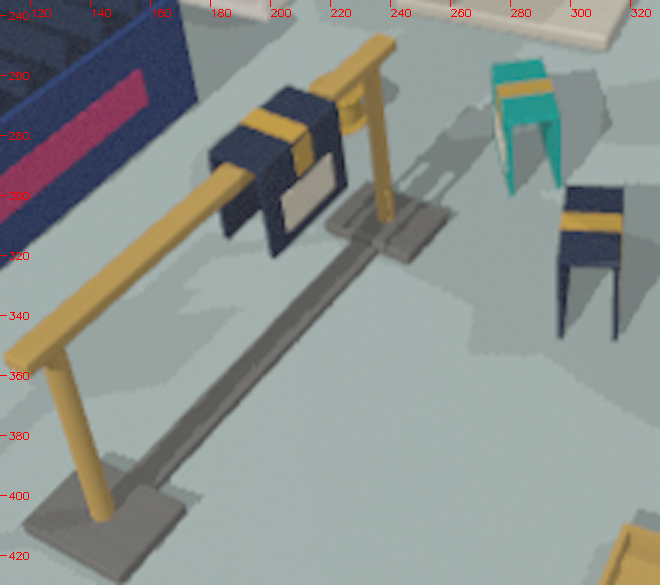

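The crops confirm it: the navy cover standing alone is at scene (392,255), side (307,310). The hung tag is nearer the rail's right-hand (−y) post, which leaves the +y half free. Next I'll work out positions and crop the foil unit.

Run:
```python
from h import *
import pickle
np.set_printoptions(precision=4,suppress=True)
o=pickle.load(open('c0.pkl','rb'));S=o['scene'];D=o['side']
z1=lambda u,v:(370+u/4,230+v/4)
z2=lambda u,v:(110+u/3,235+v/3)
print('tag side');T=np.array([onz(D,z2(*p),.067) for p in[(567,187),(623,188),(619,265),(560,265)]]);print(T,T.mean(0))
print('tag scene');T=np.array([onz(S,z1(*p),.067) for p in[(22,52),(138,30),(167,68),(40,95)]]);print(T,T.mean(0))
print('hung side');T=np.array([onz(D,z2(*p),.155) for p in[(208,153),(288,86),(342,106),(260,182)]]);print(T,T.mean(0))
print('hung scene');T=np.array([onz(S,z1(*p),.155) for p in[(258,71),(410,78),(425,130),(255,121)]]);print(T,T.mean(0))
print('rail side ends');
for p in[(5,354),(28,364),(375,35),(397,45)]:print(onz(D,z2(*p),.15))
print('rail scene ends')
for p in[(84,84),(84,94),(776,120),(778,131)]:print(onz(S,z1(*p),.15))
# paddle
for n,c in o.items():
    h=cv2.cvtColor(c['img'],cv2.COLOR_BGR2HSV)
    m=((h[...,0]>160)&(h[...,0]<178)&(h[...,1]>170)&(h[...,2]>90)).astype(np.uint8)
    k,l,st,ce=cv2.connectedComponentsWithStats(m)
    for i in range(1,k):
        if st[i,4]>40: print(n,st[i],ce[i])
def prep(n,x0,y0,x1,y1,k):
    a=cv2.resize(o[n]['img'][y0:y1,x0:x1],None,fx=k,fy=k,interpolation=cv2.INTER_CUBIC)
    a=np.clip(255*(a/255.)**0.6,0,255).astype(np.uint8)
    for x in range((x0+19)//20*20,x1,20): cv2.putText(a,str(x),((x-x0)*k,12),0,.35,(0,0,255),1);cv2.line(a,((x-x0)*k,0),((x-x0)*k,4),(0,0,255),1)
    for y in range((y0+19)//20*20,y1,20): cv2.putText(a,str(y),(2,(y-y0)*k+4),0,.35,(0,0,255),1)
    return a
a=prep('scene',140,250,290,375,4);b=prep('side',230,170,350,257,4)
W=max(a.shape[1],b.shape[1]);cv2.imwrite('pics/z3.png',a);cv2.imwrite('pics/z4.png',b)
```

```text
tag side
[[0.4718 0.0924 0.067 ]
 [0.438  0.0807 0.067 ]
 [0.4175 0.1458 0.067 ]
 [0.4504 0.1581 0.067 ]] [0.4444 0.1192 0.067 ]
tag scene
[[0.4433 0.0792 0.067 ]
 [0.4239 0.1444 0.067 ]
 [0.4611 0.1535 0.067 ]
 [0.4835 0.0838 0.067 ]] [0.4529 0.1152 0.067 ]
hung side
[[0.6323 0.2277 0.155 ]
 [0.6232 0.1591 0.155 ]
 [0.5838 0.1646 0.155 ]
 [0.5924 0.2384 0.155 ]] [0.6079 0.1975 0.155 ]
hung scene
[[0.5948 0.1614 0.155 ]
 [0.6027 0.2274 0.155 ]
 [0.6416 0.2225 0.155 ]
 [0.6324 0.1518 0.155 ]] [0.6179 0.1908 0.155 ]
rail side ends
[0.6419 0.3797 0.15  ]
[0.6278 0.3808 0.15  ]
[0.6038 0.0882 0.15  ]
[0.5858 0.0929 0.15  ]
rail scene ends
[0.595  0.0846 0.15  ]
[0.6027 0.0835 0.15  ]
[0.6336 0.3823 0.15  ]
[0.6417 0.3795 0.15  ]
scene [212 263  23  27 485] [223.6948 276.1155]
side [312 196   6  28 129] [314.9457 209.2713]
side [ 98 259  60  56 745] [127.102  286.8282]
```

View pics/z3.png

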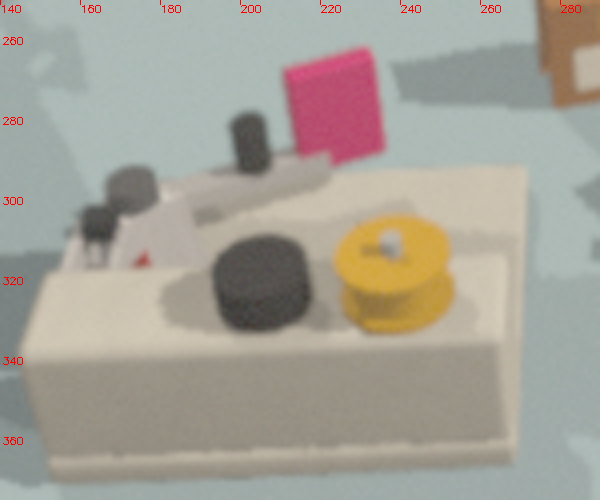

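View pics/z4.png

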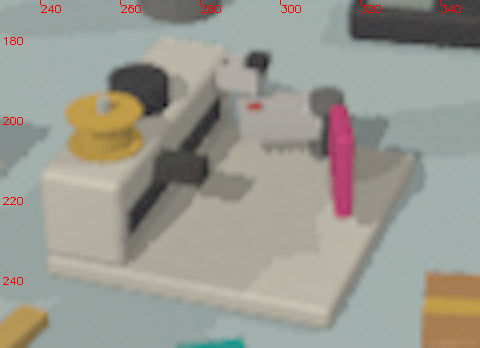

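The crops show the pink paddle at scene (223,276), side (315,209). The roller and pivot lie to the left in the scene view, with the pivot hub at about scene (173,297), side (311,195), so the arm extends from −y toward +y. Now I'll swing over to the navy tag.

```bash
R='x'; python3 -m handwheel '[{"jaw":-1,"tx":45,"ty":-8,"az":-0.078},{"jaw":-1,"tx":45,"ty":-8,"az":-0.078},{"jaw":-1,"tx":45,"ty":-8,"az":-0.078},{"jaw":-1,"tx":45,"ty":-8,"az":-0.078},{"jaw":-1,"tx":45,"ty":-8,"az":-0.078},{"jaw":-1,"tx":45,"ty":-8,"az":-0.078},{"jaw":-1,"tx":45,"ty":-8,"az":-0.078},{"jaw":-1,"tx":45,"ty":-8,"az":-0.078},{"jaw":-1,"tx":45,"ty":-8,"az":-0.078},{"jaw":-1,"tx":45,"ty":-8,"az":-0.078},{"jaw":-1,"tx":45,"ty":-8,"az":-0.078},{"jaw":-1,"tx":45,"ty":-8,"az":-0.078},{"jaw":-1,"tx":45,"ty":-8,"az":-0.078},{"jaw":-1,"tx":45,"ty":-8,"az":-0.078},{"jaw":-1,"tx":45,"ty":-8,"az":-0.078},{"jaw":-1,"tx":40,"ty":-8,"az":-0.078},{"jaw":-1,"tx":40,"ty":-8,"az":-0.078},{"jaw":-1,"tx":40,"ty":-8,"az":-0.078},{"jaw":-1,"tx":40,"ty":-8,"az":-0.078},{"jaw":-1,"tx":40,"ty":-8,"az":-0.078}]'
cat >> h.py <<'E'
from scipy.spatial.transform import Rotation as Ro
def Rt(s): q=np.array(s['ee_rot']); return Ro.from_quat(q[[1,2,3,0]]).as_matrix()
def wcam():
    s=sense(); c=imaging.read_camera('wrist'); M=np.array(c['mount']); R=Rt(s)
    Rwc=R@M[:3,:3]; o=np.array(s['ee_pos'])+R@M[:3,3]
    c['R']=Rwc.T; c['t']=-Rwc.T@o; return c,s
def togo(p,yaw_y=None):
    s=sense();R=Rt(s); d=np.array(p)-s['ee_pos']; print('tool shift mm',(R.T@d*1000).round(1),'at',np.array(s['ee_pos']).round(4))
    a=np.degrees(np.arctan2(R[1,1],R[0,1])); print('tool y yaw deg',a.round(2),'tool z',R[:,2].round(3))
    if yaw_y is not None: print('az rad',-np.radians((yaw_y-a+90)%180-90))
E
python3 - <<'E'
from h import *
print(sense()['clock'],sense()['joints'].round(3)); togo([.449,.117,.2],17.4)
E
```

```text
0.1 [ 1.19   0.629  0.038  1.518 -0.027  0.996 -0.02 ]
tool shift mm [ 463.1 -621.6   48.5] at [ 0.2011 -0.6175  0.2475]
tool y yaw deg -71.96 tool z [-0.001  0.002 -1.   ]
az rad -1.5596470011375134invalid input
```

```bash
python3 -m handwheel '[{"jaw":-1,"tx":45,"ty":-8,"tz":0,"ax":0,"ay":0,"az":-0.078},{"jaw":-1,"tx":45,"ty":-8,"tz":0,"ax":0,"ay":0,"az":-0.078},{"jaw":-1,"tx":45,"ty":-8,"tz":0,"ax":0,"ay":0,"az":-0.078},{"jaw":-1,"tx":45,"ty":-8,"tz":0,"ax":0,"ay":0,"az":-0.078},{"jaw":-1,"tx":45,"ty":-8,"tz":0,"ax":0,"ay":0,"az":-0.078},{"jaw":-1,"tx":45,"ty":-8,"tz":0,"ax":0,"ay":0,"az":-0.078},{"jaw":-1,"tx":45,"ty":-8,"tz":0,"ax":0,"ay":0,"az":-0.078},{"jaw":-1,"tx":45,"ty":-8,"tz":0,"ax":0,"ay":0,"az":-0.078},{"jaw":-1,"tx":45,"ty":-8,"tz":0,"ax":0,"ay":0,"az":-0.078},{"jaw":-1,"tx":45,"ty":-8,"tz":0,"ax":0,"ay":0,"az":-0.078}]'
python3 - <<'E'
from h import *
print(sense()['clock'],sense()['joints'].round(3)); togo([.449,.117,.2],17.4)
E
```

```text
clock: 1.1
ee_pos: [0.499, -0.2839, 0.248]
ee_rot: [-0.0, 0.853, 0.522, 0.0]
ft_force: [0.4, 0.2, 0.2]
gripper_width: 0.994
grip_force: 0.0
1.1 [ 0.59   0.523 -0.186  1.731  0.118  0.898 -0.117]
tool shift mm [ 334.2 -227.    48.1] at [ 0.499  -0.2839  0.248 ]
tool y yaw deg -27.09 tool z [-0.  0. -1.]
az rad -0.7764211385328997
```

```bash
python3 -m handwheel '[{"jaw":-1,"tx":40,"ty":-9,"tz":5,"ax":0,"ay":0,"az":-0.078},{"jaw":-1,"tx":40,"ty":-9,"tz":5,"ax":0,"ay":0,"az":-0.078},{"jaw":-1,"tx":40,"ty":-9,"tz":5,"ax":0,"ay":0,"az":-0.078},{"jaw":-1,"tx":40,"ty":-9,"tz":5,"ax":0,"ay":0,"az":-0.078},{"jaw":-1,"tx":40,"ty":-9,"tz":5,"ax":0,"ay":0,"az":-0.078},{"jaw":-1,"tx":40,"ty":-9,"tz":5,"ax":0,"ay":0,"az":-0.078},{"jaw":-1,"tx":40,"ty":-9,"tz":5,"ax":0,"ay":0,"az":-0.078},{"jaw":-1,"tx":40,"ty":-9,"tz":5,"ax":0,"ay":0,"az":-0.078},{"jaw":-1,"tx":40,"ty":-9,"tz":5,"ax":0,"ay":0,"az":-0.078},{"jaw":-1,"tx":40,"ty":-9,"tz":5,"ax":0,"ay":0,"az":-0.074},{"jaw":-1,"tx":0,"ty":0,"tz":0,"ax":0,"ay":0,"az":0},{"jaw":-1,"tx":0,"ty":0,"tz":0,"ax":0,"ay":0,"az":0}]'
python3 - <<'E'
from h import *
togo([.449,.117,.2],17.4)
c,s=wcam(); cv2.imwrite('pics/w1.png',c['img'])
import pickle; pickle.dump(c,open('w1.pkl','wb'))
print(proj(c,[[.449,.117,.067]]), np.array(c['R'])[2])
E
```

```text
clock: 2.3
ee_pos: [0.4593, 0.1128, 0.1981]
ee_rot: [-0.0, 0.593, 0.805, -0.0]
ft_force: [-0.4, -1.2, 0.3]
gripper_width: 1.002
grip_force: 0.0
tool shift mm [ 7.  -8.6 -1.9] at [0.4593 0.1128 0.1981]
tool y yaw deg 17.3 tool z [-0.001 -0.    -1.   ]
az rad -0.0016892389082305273
[[309.72193605 225.80032917]] [ 0.09443123 -0.30411655 -0.94794296]
```

View pics/w1.png

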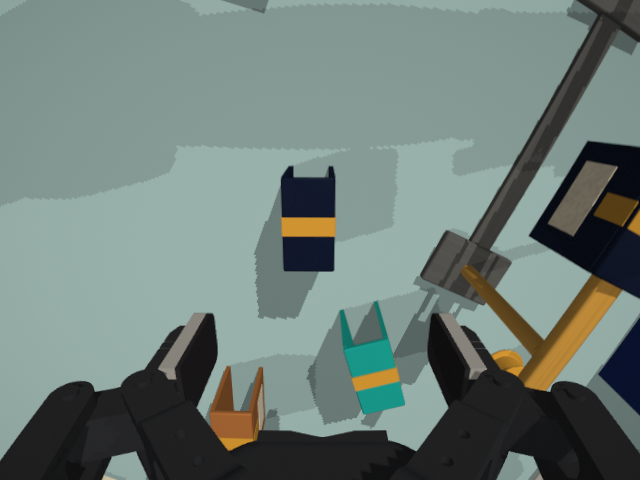

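The wrist view shows the navy tag's top face at (282–335, 178–271), well aligned with the jaws. Tan is at (240,410), turquoise at (372,365), and the hung tag and rail are on the right.

Run:
```python
from h import *
import pickle
np.set_printoptions(precision=4,suppress=True)
c=pickle.load(open('w1.pkl','rb'));o=pickle.load(open('c0.pkl','rb'))
T=np.array([onz(c,p,.067) for p in[(282,178),(335,178),(334,271),(284,271)]]);print(T,T.mean(0))
d=(T[0]+T[1]-T[2]-T[3]);print('yaw y',np.degrees(np.arctan2(d[1],d[0])), np.linalg.norm(T[0]-T[1]))
m=T.mean(0);togo([m[0],m[1],.051],np.degrees(np.arctan2(d[1],d[0]))-90)
print('teal',[onz(c,p,.067) for p in[(343,349),(386,340),(404,404),(365,412)]])
print('tan',[onz(c,p,.067) for p in[(212,411),(260,411)]])
print('hung',[onz(c,p,.155) for p in[(592,272)]])
```

```text
[[0.421  0.1441 0.067 ]
 [0.4557 0.1549 0.067 ]
 [0.4763 0.0889 0.067 ]
 [0.4408 0.0778 0.067 ]] [0.4484 0.1164 0.067 ]
yaw y 106.98557181444087 0.03640200085452969
tool shift mm [  8.   -9.5 147.2] at [0.4599 0.1117 0.1982]
tool y yaw deg 17.16 tool z [-0.    -0.001 -1.   ]
az rad 0.002968871398725259
teal [array([0.5043, 0.026 , 0.067 ]), array([0.5346, 0.0442, 0.067 ]), array([ 0.5728, -0.0121,  0.067 ]), array([ 0.5433, -0.0302,  0.067 ])]
tan [array([ 0.4155, -0.07  ,  0.067 ]), array([ 0.4557, -0.0566,  0.067 ])]
hung [array([0.5886, 0.1619, 0.155 ])]
```

```bash
python3 -m handwheel '[{"jaw":-1,"tx":4,"ty":-5,"tz":20,"ax":0,"ay":0,"az":0.002},{"jaw":-1,"tx":4,"ty":-4.5,"tz":40,"ax":0,"ay":0,"az":0},{"jaw":-1,"tx":0,"ty":0,"tz":40,"ax":0,"ay":0,"az":0},{"jaw":-1,"tx":0,"ty":0,"tz":30,"ax":0,"ay":0,"az":0},{"jaw":-1,"tx":0,"ty":0,"tz":18,"ax":0,"ay":0,"az":0},{"jaw":-1,"tx":0,"ty":0,"tz":0,"ax":0,"ay":0,"az":0},{"jaw":1,"tx":0,"ty":0,"tz":0,"ax":0,"ay":0,"az":0},{"jaw":1,"tx":0,"ty":0,"tz":0,"ax":0,"ay":0,"az":0},{"jaw":1,"tx":0,"ty":0,"tz":0,"ax":0,"ay":0,"az":0},{"jaw":1,"tx":0,"ty":0,"tz":0,"ax":0,"ay":0,"az":0},{"jaw":1,"tx":0,"ty":0,"tz":0,"ax":0,"ay":0,"az":0},{"jaw":1,"tx":0,"ty":0,"tz":0,"ax":0,"ay":0,"az":0},{"jaw":1,"tx":0,"ty":0,"tz":0,"ax":0,"ay":0,"az":0},{"jaw":1,"tx":0,"ty":0,"tz":0,"ax":0,"ay":0,"az":0}]' 35
python3 -c "
from h import *
togo([.4484,.1164,.05],17)"
```

```text
clock: 3.75
ee_pos: [0.4491, 0.1169, 0.0515]
ee_rot: [0.001, 0.595, 0.804, 0.001]
ft_force: [-0.2, -1.1, 6.6]
gripper_width: 0.442
grip_force: 35.3
tool shift mm [-0.3 -0.8  1.5] at [0.4491 0.1169 0.0515]
tool y yaw deg 17.04 tool z [ 0.002  0.    -1.   ]
az rad 0.0006933970884068834
```

```bash
python3 -m handwheel '[{"jaw":1,"tx":0,"ty":0,"tz":-25,"ax":0,"ay":0,"az":0},{"jaw":1,"tx":0,"ty":0,"tz":-45,"ax":0,"ay":0,"az":0},{"jaw":1,"tx":0,"ty":0,"tz":-45,"ax":0,"ay":0,"az":0},{"jaw":1,"tx":0,"ty":0,"tz":-45,"ax":0,"ay":0,"az":0},{"jaw":1,"tx":0,"ty":0,"tz":-30,"ax":0,"ay":0,"az":0},{"jaw":1,"tx":15,"ty":28,"tz":0,"ax":0,"ay":0,"az":0},{"jaw":1,"tx":15,"ty":28,"tz":0,"ax":0,"ay":0,"az":0},{"jaw":1,"tx":15,"ty":28,"tz":0,"ax":0,"ay":0,"az":0},{"jaw":1,"tx":15,"ty":28,"tz":0,"ax":0,"ay":0,"az":0},{"jaw":1,"tx":15,"ty":28,"tz":0,"ax":0,"ay":0,"az":0},{"jaw":1,"tx":15,"ty":28,"tz":0,"ax":0,"ay":0,"az":0},{"jaw":1,"tx":15,"ty":27,"tz":0,"ax":0,"ay":0,"az":0},{"jaw":1,"tx":15,"ty":27,"tz":0,"ax":0,"ay":0,"az":0},{"jaw":1,"tx":0,"ty":0,"tz":0,"ax":0,"ay":0,"az":0.143},{"jaw":1,"tx":0,"ty":0,"tz":0,"ax":0,"ay":0,"az":0.143},{"jaw":1,"tx":0,"ty":0,"tz":0,"ax":0,"ay":0,"az":0.143},{"jaw":1,"tx":0,"ty":0,"tz":0,"ax":0,"ay":0,"az":0},{"jaw":1,"tx":0,"ty":0,"tz":0,"ax":0,"ay":0,"az":0},{"jaw":1,"tx":0,"ty":0,"tz":0,"ax":0,"ay":0,"az":0}]'
python3 - <<'E'
from h import *
import pickle
togo([.6256,.2974,.24],-7.6)
out=[];o={}
for n in('scene','side'):
    c,s=cam(n);o[n]=c
o['wrist'],s=wcam()
pickle.dump(o,open('c1.pkl','wb'))
a=cv2.resize(o['side']['img'][180:420,80:340],None,fx=1.5,fy=1.5,interpolation=cv2.INTER_CUBIC)
b=cv2.resize(o['wrist']['img'],None,fx=.625,fy=.625,interpolation=cv2.INTER_AREA)
im=np.zeros((600,800,3),np.uint8);im[:360,:390]=a;im[:300,400:800]=b
s=o['scene']['img'][160:340,370:570]
im[362:600,0:264]=cv2.resize(s,(264,238))
im=np.clip(255*(im/255.)**.6,0,255).astype(np.uint8)
cv2.imwrite('pics/m1.png',im)
E
```

```text
clock: 5.65
ee_pos: [0.6252, 0.2968, 0.2405]
ee_rot: [-0.0, 0.751, 0.66, 0.0]
ft_force: [0.4, -0.6, -1.3]
gripper_width: 0.439
grip_force: 35.9
tool shift mm [0.6 0.4 0.5] at [0.6252 0.2968 0.2405]
tool y yaw deg -7.37 tool z [-0.  0. -1.]
az rad 0.0039508387914025875
```

View pics/m1.png

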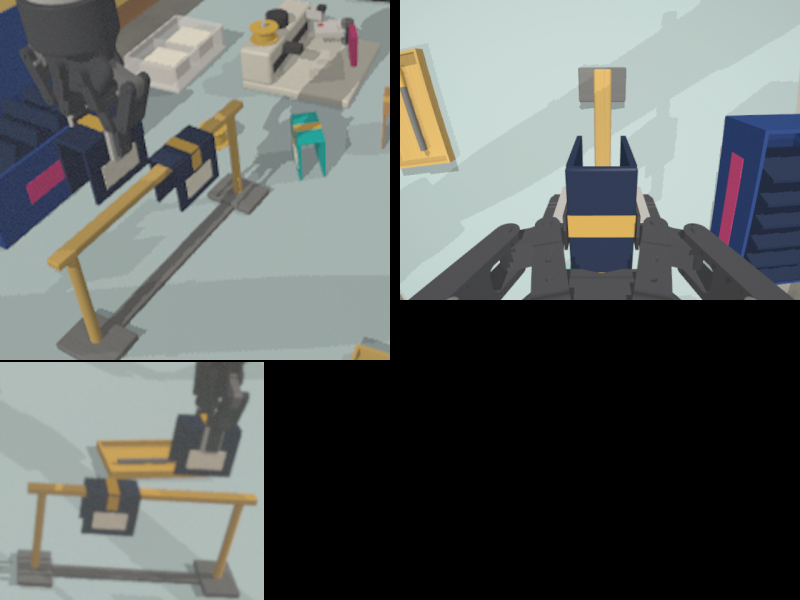

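The wrist view shows the rail's far end running between the tag legs, roughly centred, with the rail at wrist x≈(603−400)/0.625. I'll measure the bar's offset there.

Run:
```python
from h import *
import pickle
c=pickle.load(open('c1.pkl','rb'))['wrist'];s=sense();R=Rt(s)
h=cv2.cvtColor(c['img'],cv2.COLOR_BGR2HSV)
m=(h[...,0]>10)&(h[...,0]<30)&(h[...,1]>90)&(h[...,2]>60)
for v in(115,130,150,180,210,230,245):
    x=np.where(m[v,290:360])[0]+290
    if len(x)<5: continue
    e=[(R.T@(onz(c,(q,v),.15)-s['ee_pos'])*1000).round(1) for q in(x[0]-.5,x[-1]+.5)]
    print(v,x[0],x[-1],e, ((e[0]+e[1])/2).round(1))
# tag legs lower edges in gap: inner crown
```

```text
115 310 338 [array([82.6, -6.5, 90.4]), array([82.6,  9.4, 90.4])] [82.6  1.5 90.4]
130 310 338 [array([74.6, -6.6, 90.4]), array([74.6,  9.5, 90.4])] [74.6  1.5 90.4]
150 310 337 [array([63.6, -6.7, 90.4]), array([63.6,  9.1, 90.4])] [63.6  1.2 90.4]
180 311 337 [array([46.6, -6.3, 90.4]), array([46.6,  9.3, 90.4])] [46.6  1.5 90.4]
210 311 336 [array([28.8, -6.4, 90.4]), array([28.8,  9. , 90.4])] [28.8  1.3 90.4]
230 311 336 [array([16.4, -6.5, 90.4]), array([16.4,  9.1, 90.4])] [16.4  1.3 90.4]
245 312 336 [array([ 6.8, -6. , 90.4]), array([ 6.8,  9.3, 90.4])] [ 6.8  1.7 90.4]
```

```bash
python3 -m handwheel '[{"jaw":1,"tx":0,"ty":1.4,"tz":10,"ax":0,"ay":0,"az":0},{"jaw":1,"tx":0,"ty":0,"tz":20,"ax":0,"ay":0,"az":0},{"jaw":1,"tx":0,"ty":0,"tz":20,"ax":0,"ay":0,"az":0},{"jaw":1,"tx":0,"ty":0,"tz":20,"ax":0,"ay":0,"az":0},{"jaw":1,"tx":0,"ty":0,"tz":15,"ax":0,"ay":0,"az":0},{"jaw":1,"tx":0,"ty":0,"tz":8,"ax":0,"ay":0,"az":0},{"jaw":1,"tx":0,"ty":0,"tz":4,"ax":0,"ay":0,"az":0},{"jaw":1,"tx":0,"ty":0,"tz":2,"ax":0,"ay":0,"az":0},{"jaw":1,"tx":0,"ty":0,"tz":1,"ax":0,"ay":0,"az":0},{"jaw":1,"tx":0,"ty":0,"tz":0,"ax":0,"ay":0,"az":0},{"jaw":1,"tx":0,"ty":0,"tz":0,"ax":0,"ay":0,"az":0}]'
```

```text
clock: 6.9
ee_pos: [0.6271, 0.297, 0.141]
ee_rot: [0.0, 0.752, 0.659, 0.001]
ft_force: [0.1, -0.3, -1.8]
gripper_width: 0.442
grip_force: 35.9
```

```bash
python3 -m handwheel '[{"jaw":1,"tx":0,"ty":0,"tz":1,"ax":0,"ay":0,"az":0},{"jaw":1,"tx":0,"ty":0,"tz":0,"ax":0,"ay":0,"az":0},{"jaw":-0.3,"tx":0,"ty":0,"tz":0,"ax":0,"ay":0,"az":0},{"jaw":-0.8,"tx":0,"ty":0,"tz":0,"ax":0,"ay":0,"az":0},{"jaw":-0.8,"tx":0,"ty":0,"tz":0,"ax":0,"ay":0,"az":0},{"jaw":-0.8,"tx":0,"ty":0,"tz":0,"ax":0,"ay":0,"az":0},{"jaw":-0.8,"tx":0,"ty":0,"tz":0,"ax":0,"ay":0,"az":0},{"jaw":-0.8,"tx":0,"ty":0,"tz":-10,"ax":0,"ay":0,"az":0},{"jaw":-0.8,"tx":0,"ty":0,"tz":-30,"ax":0,"ay":0,"az":0},{"jaw":-0.8,"tx":0,"ty":0,"tz":-40,"ax":0,"ay":0,"az":0},{"jaw":-0.8,"tx":0,"ty":0,"tz":-40,"ax":0,"ay":0,"az":0},{"jaw":-0.8,"tx":0,"ty":0,"tz":0,"ax":0,"ay":0,"az":0},{"jaw":-0.8,"tx":0,"ty":0,"tz":0,"ax":0,"ay":0,"az":0}]'
python3 - <<'E'
from h import *
import pickle
np.set_printoptions(precision=4,suppress=True)
o={}
for n in('scene','side'):
    c,s=cam(n);o[n]=c
o['wrist'],s=wcam(); pickle.dump(o,open('c2.pkl','wb'))
a=cv2.resize(o['side']['img'][180:420,80:340],None,fx=1.5,fy=1.5,interpolation=cv2.INTER_CUBIC)
b=cv2.resize(o['wrist']['img'],None,fx=.625,fy=.625,interpolation=cv2.INTER_AREA)
im=np.zeros((600,800,3),np.uint8);im[:360,:390]=a;im[:300,400:800]=b
s=o['scene']['img'][160:340,370:570]
im[362:600,0:264]=cv2.resize(s,(264,238))
s=cv2.resize(o['side']['img'][170:257,230:350],None,fx=3,fy=3,interpolation=cv2.INTER_CUBIC)
im[320:581,400:760]=s
im=np.clip(255*(im/255.)**.6,0,255).astype(np.uint8)
cv2.imwrite('pics/m2.png',im)
# paddle estimate: top corners scene, z=.098 ; crop scale 4 origin (140,250) with half-pixel fix
S=o['scene'];D=o['side']
f=lambda u,v:(140+(u+.5)/4-.5,250+(v+.5)/4-.5)
g=lambda u,v:(230+(u+.5)/4-.5,170+(v+.5)/4-.5)
P=[onz(S,f(285,68),.098),onz(S,f(371,48),.098)];print('scene paddle +x-face top corners',P)
P2=[onz(S,f(297,156),.038),onz(S,f(385,148),.038)];print('bottom',P2)
print('side top',onz(D,g(340,105),.098),'top right/left',onz(D,g(331,112),.098),onz(D,g(350,132),.098),onz(D,g(336,140),.098),'bottom',onz(D,g(344,214),.038))
# hub (pivot) top: scene ellipse centre, side centre
print('pivot',tri(S,f(132,180),D,g(325,96)))
print('roller top',tri(S,f(248,118),D,g(322,150)), onz(S,f(248,118),.076))
E
```

```text
clock: 8.2
ee_pos: [0.6272, 0.2972, 0.2614]
ee_rot: [0.0, 0.752, 0.659, 0.002]
ft_force: [0.2, -0.3, -0.9]
gripper_width: 0.9
grip_force: 0.0
scene paddle +x-face top corners [array([ 0.56  , -0.2452,  0.098 ]), array([ 0.5451, -0.2067,  0.098 ])]
bottom [array([ 0.551 , -0.2491,  0.038 ]), array([ 0.5458, -0.2064,  0.038 ])]
side top [ 0.5615 -0.2439  0.098 ] top right/left [ 0.5636 -0.2333  0.098 ] [ 0.5441 -0.2137  0.098 ] [ 0.5488 -0.2013  0.098 ] bottom [ 0.5467 -0.2129  0.038 ]
pivot (array([ 0.5971, -0.315 ,  0.0617]), np.float64(0.0008988197203075164))
roller top (array([ 0.5717, -0.258 ,  0.0662]), np.float64(0.022989839964176237)) [ 0.5693 -0.2641  0.076 ]
```

View pics/m2.png

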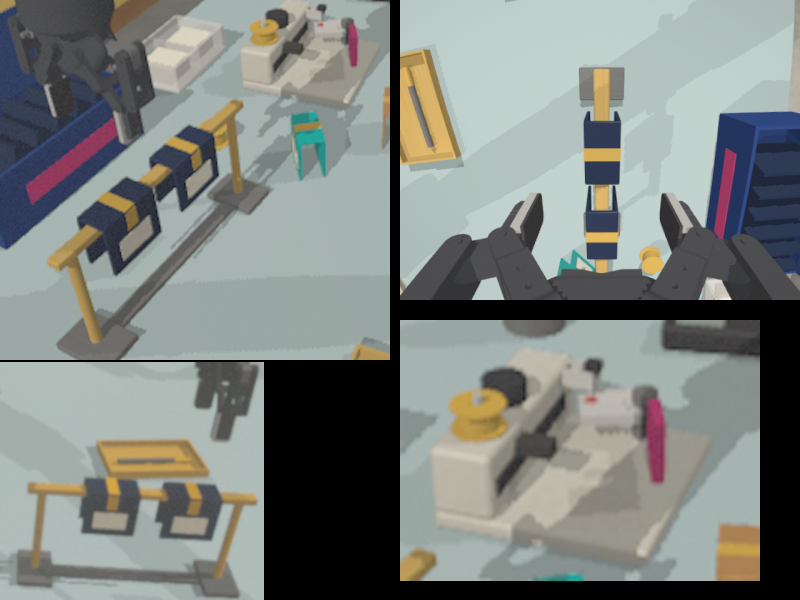

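The tag is astride the bar and released: in the side crop it sits next to the hung tag, and the scene view agrees. Next I'll shut the jaws and fly to a hover in front of the paddle.

```bash
python3 -m handwheel '[{"jaw":-0.8,"tx":-25,"ty":-4,"tz":0,"ax":0,"ay":0,"az":0},{"jaw":-0.8,"tx":-48,"ty":-7,"tz":0,"ax":0,"ay":0,"az":0},{"jaw":-0.8,"tx":-48,"ty":-7,"tz":0,"ax":0,"ay":0,"az":0},{"jaw":1,"tx":-48,"ty":-7,"tz":0,"ax":0,"ay":0,"az":0},{"jaw":1,"tx":-48,"ty":-7,"tz":0,"ax":0,"ay":0,"az":0},{"jaw":1,"tx":-48,"ty":-7,"tz":0,"ax":0,"ay":0,"az":0},{"jaw":1,"tx":-48,"ty":-7,"tz":0,"ax":0,"ay":0,"az":0},{"jaw":1,"tx":-48,"ty":-7,"tz":0,"ax":0,"ay":0,"az":0},{"jaw":1,"tx":-48,"ty":-7,"tz":0,"ax":0,"ay":0,"az":0},{"jaw":1,"tx":-48,"ty":-7,"tz":0,"ax":0,"ay":0,"az":0},{"jaw":1,"tx":-48,"ty":-7,"tz":0,"ax":0,"ay":0,"az":0},{"jaw":1,"tx":-48,"ty":-7,"tz":0,"ax":0,"ay":0,"az":0},{"jaw":1,"tx":-10,"ty":-2,"tz":0,"ax":0,"ay":0,"az":0.14},{"jaw":1,"tx":0,"ty":0,"tz":0,"ax":0,"ay":0,"az":0.14},{"jaw":1,"tx":0,"ty":0,"tz":0,"ax":0,"ay":0,"az":0.14},{"jaw":1,"tx":0,"ty":0,"tz":0,"ax":0,"ay":0,"az":0.14},{"jaw":1,"tx":0,"ty":0,"tz":0,"ax":0,"ay":0,"az":0.14},{"jaw":1,"tx":0,"ty":0,"tz":0,"ax":0,"ay":0,"az":0.14},{"jaw":1,"tx":0,"ty":0,"tz":0,"ax":0,"ay":0,"az":0.14},{"jaw":1,"tx":0,"ty":0,"tz":0,"ax":0,"ay":0,"az":0.11}]' 60
python3 -m handwheel '[{"jaw":1,"tx":0,"ty":0,"tz":0,"ax":0,"ay":0,"az":0},{"jaw":1,"tx":0,"ty":0,"tz":0,"ax":0,"ay":0,"az":0}]'
python3 - <<'E'
from h import *
import pickle
np.set_printoptions(precision=4,suppress=True)
togo([.487,-.25,.2],-70)
c,s=wcam(); pickle.dump(c,open('w2.pkl','wb')); print(np.array(c['mount']),sense()['joints'])
im=np.clip(255*(c['img']/255.)**.7,0,255).astype(np.uint8)
cv2.imwrite('pics/w2.png',im)
h=cv2.cvtColor(c['img'],cv2.COLOR_BGR2HSV)
m=((h[...,0]>160)&(h[...,0]<178)&(h[...,1]>170)&(h[...,2]>60)).astype(np.uint8)
k,l,st,ce=cv2.connectedComponentsWithStats(m)
for i in range(1,k):
    if st[i,4]>100: print(st[i],ce[i])
E
```

```text
clock: 10.35
ee_pos: [0.4702, -0.2502, 0.2582]
ee_rot: [-0.001, 0.985, 0.171, -0.001]
ft_force: [0.7, -0.2, -0.8]
gripper_width: -0.004
grip_force: 0.0
clock: 10.55
ee_pos: [0.4705, -0.2502, 0.2586]
ee_rot: [-0.0, 0.984, 0.175, -0.001]
ft_force: [-0.7, -1.0, 0.4]
gripper_width: -0.002
grip_force: 0.0
tool shift mm [15.6  5.5 58.6] at [ 0.4705 -0.2502  0.2586]
tool y yaw deg -69.79 tool z [-0.001  0.001 -1.   ]
az rad 0.003636667438083735
[[ 0.0004 -0.9482 -0.3177  0.082 ]
 [ 1.      0.0002  0.0006  0.0003]
 [-0.0005 -0.3177  0.9482 -0.1257]
 [ 0.      0.      0.      1.    ]] [ 0.4454  0.4482 -0.0133  1.83    0.0075  0.8647 -0.7899]
[301 100  59  20 922] [330.0672 109.5033]
```

View pics/w2.png

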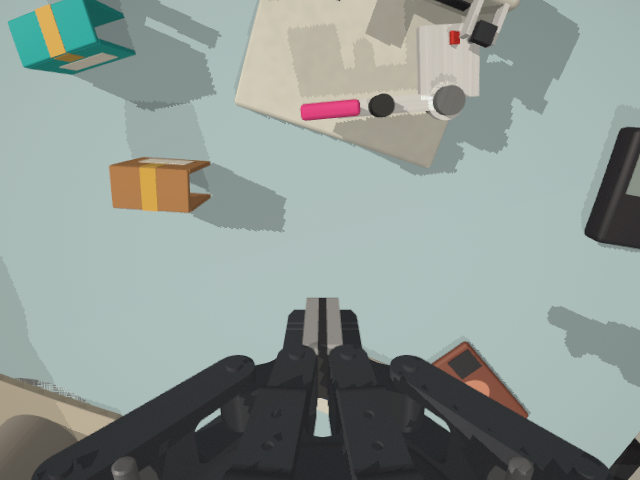

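The wrist view gives the paddle's top face as a strip from (302,112) to (359,108), the roller at (381,104), and the pivot hub at (449,100). The arm axis is nearly along the tool's −y.

Run:
```python
from h import *
import pickle
np.set_printoptions(precision=4,suppress=True)
c=pickle.load(open('w2.pkl','rb'));s=sense();R=Rt(s)
h=cv2.cvtColor(c['img'],cv2.COLOR_BGR2HSV)
m=((h[...,0]>160)&(h[...,0]<178)&(h[...,1]>170)&(h[...,2]>60)).astype(np.uint8)
k=max(cv2.findContours(m,0,2)[0],key=cv2.contourArea);r=cv2.boxPoints(cv2.minAreaRect(k));print(r)
W=np.array([onz(c,p,.098) for p in r]);print(W,W.mean(0))
ro=onz(c,(381,104),.076);hb=onz(c,(449,100),.080);print('roller',ro,'hub',hb)
p=W.mean(0);print('dist',np.linalg.norm((p-ro)[:2]),np.linalg.norm((p-hb)[:2]))
for q in(ro,hb): v=(p-q)[:2];print('own y ang',np.degrees(np.arctan2(v[1],v[0])))
v=(p-ro)[:2];y=v/np.linalg.norm(v);print('pivot by paddle',p[:2]-.1*y)
```

```text
[[299.9981 104.3127]
 [358.6079  98.818 ]
 [360.0949 114.6786]
 [301.485  120.1733]]
[[ 0.5503 -0.2041  0.098 ]
 [ 0.5686 -0.2426  0.098 ]
 [ 0.5587 -0.2477  0.098 ]
 [ 0.5402 -0.2088  0.098 ]] [ 0.5544 -0.2258  0.098 ]
roller [ 0.5728 -0.262   0.076 ] hub [ 0.5941 -0.3097  0.08  ]
dist 0.0405417994150562 0.09282075146494786
own y ang 116.85640859400587
own y ang 115.30126567929227
pivot by paddle [ 0.5996 -0.315 ]
```

```bash
cat >> h.py <<'E'
def arm(q,dx,z=.072):
    P=np.array([.5979,-.3158]);a=np.radians(25.8)-q
    ex=np.array([np.cos(a),np.sin(a)]);ey=np.array([-ex[1],ex[0]])
    return np.r_[P+ex*dx+ey*.1,z],np.degrees(a)-90
def qnow(dx=-.017):
    p=sense()['ee_pos'];P=np.array([.5979,-.3158]);d=p[:2]-P
    return np.radians(25.8)+np.pi/2+np.arctan2(-dx,.1)-np.arctan2(d[1],d[0]),np.linalg.norm(d)
E
python3 - <<'E'
from h import *
togo(*arm(0,-.055))
for a,b in[((0,-.055),(0,-.017))]+[((q,-.017),(q+.07,-.017)) for q in(0,.63)]:
    p,y=arm(*a);r,y2=arm(*b);t=np.radians(y+90);ex=np.array([np.cos(t),np.sin(t)]);ty=np.array([ex[1],-ex[0]]);d=(r-p)[:2]*1000
    print(a,b,'tx',d@ex,'ty',d@ty,'az',np.radians(y-y2))
E
```

```text
tool shift mm [ 32.5  11.4 186.7] at [ 0.4706 -0.2503  0.2588]
tool y yaw deg -69.82 tool z [-0.001  0.001 -1.   ]
az rad -0.09800364695637159
(0, -0.055) (0, -0.017) tx 37.99999999999997 ty 6.784769318121946e-15 az 0.0
(0, -0.017) (0.07, -0.017) tx 7.035917729447468 ty -0.9441284300660306 az 0.06999999999999994
(0.63, -0.017) (0.7, -0.017) tx 7.035917729447474 ty -0.9441284300659931 az 0.06999999999999994
```

```bash
python3 -m handwheel '[{"jaw":1,"tx":16,"ty":6,"tz":20,"ax":0,"ay":0,"az":-0.098},{"jaw":1,"tx":16.5,"ty":2.2,"tz":40,"ax":0,"ay":0,"az":0},{"jaw":1,"tx":0,"ty":0,"tz":45,"ax":0,"ay":0,"az":0},{"jaw":1,"tx":0,"ty":0,"tz":45,"ax":0,"ay":0,"az":0},{"jaw":1,"tx":0,"ty":0,"tz":30,"ax":0,"ay":0,"az":0},{"jaw":1,"tx":0,"ty":0,"tz":6,"ax":0,"ay":0,"az":0},{"jaw":1,"tx":0,"ty":0,"tz":0,"ax":0,"ay":0,"az":0},{"jaw":1,"tx":0,"ty":0,"tz":0,"ax":0,"ay":0,"az":0}]'
python3 - <<'E'
from h import *
togo(*arm(0,-.017))
E
```

```text
clock: 11.4
ee_pos: [0.5049, -0.2461, 0.0748]
ee_rot: [0.001, 0.975, 0.222, 0.001]
ft_force: [0.1, -1.0, 0.5]
gripper_width: 0.0
grip_force: 0.0
tool shift mm [36.4  3.1  2.8] at [ 0.5049 -0.2461  0.0748]
tool y yaw deg -64.33 tool z [ 0.003 -0.001 -1.   ]
az rad -0.0022776533766425263
```

Approach to contact, then follow about 0.2 rad of the arc and check the force.

```bash
python3 -m handwheel '[{"jaw":1,"tx":12,"ty":1,"tz":1,"ax":0,"ay":0,"az":0},{"jaw":1,"tx":12,"ty":1,"tz":1,"ax":0,"ay":0,"az":0},{"jaw":1,"tx":12,"ty":1,"tz":0,"ax":0,"ay":0,"az":0},{"jaw":1,"tx":7,"ty":-0.9,"tz":0,"ax":0,"ay":0,"az":0.07},{"jaw":1,"tx":7,"ty":-0.9,"tz":0,"ax":0,"ay":0,"az":0.07},{"jaw":1,"tx":7,"ty":-0.9,"tz":0,"ax":0,"ay":0,"az":0.07},{"jaw":1,"tx":0,"ty":0,"tz":0,"ax":0,"ay":0,"az":0},{"jaw":1,"tx":0,"ty":0,"tz":0,"ax":0,"ay":0,"az":0}]'
python3 - <<'E'
from h import *
print(qnow());togo(*arm(.21,-.017))
E
```

```text
clock: 12.2
ee_pos: [0.5534, -0.222, 0.071]
ee_rot: [-0.001, 0.993, 0.119, -0.003]
ft_force: [-8.3, -0.5, 1.3]
gripper_width: 0.002
grip_force: 0.0
(np.float64(0.1758516856747967), np.float64(0.10379791799182544))
tool shift mm [ 3.9  1.7 -1.1] at [ 0.5534 -0.222   0.071 ]
tool y yaw deg -76.35 tool z [-0.007  0.001 -1.   ]
az rad -0.002103842041032845
```

```bash
python3 -m handwheel '[{"jaw":1,"tx":7,"ty":-0.9,"tz":0,"ax":0,"ay":0,"az":0.07},{"jaw":1,"tx":7,"ty":-0.9,"tz":0,"ax":0,"ay":0,"az":0.07},{"jaw":1,"tx":7,"ty":-0.9,"tz":0,"ax":0,"ay":0,"az":0.07},{"jaw":1,"tx":7,"ty":-0.9,"tz":0,"ax":0,"ay":0,"az":0.07},{"jaw":1,"tx":7,"ty":-0.9,"tz":0,"ax":0,"ay":0,"az":0.07},{"jaw":1,"tx":7,"ty":-0.9,"tz":0,"ax":0,"ay":0,"az":0.07},{"jaw":1,"tx":0,"ty":0,"tz":0,"ax":0,"ay":0,"az":0},{"jaw":1,"tx":0,"ty":0,"tz":0,"ax":0,"ay":0,"az":0},{"jaw":1,"tx":0,"ty":0,"tz":0,"ax":0,"ay":0,"az":0}]'
python3 - <<'E'
from h import *
print(qnow());togo(*arm(.66,-.017))
E
```

```text
clock: 13.1
ee_pos: [0.5932, -0.2127, 0.0701]
ee_rot: [-0.001, 0.996, -0.09, -0.005]
ft_force: [-8.9, 0.4, 0.2]
gripper_width: -0.002
grip_force: 0.0
(np.float64(0.572813751528735), np.float64(0.10317523219349463))
tool shift mm [ 9.1  0.1 -2. ] at [ 0.5932 -0.2127  0.0701]
tool y yaw deg -100.38 tool z [-0.01   0.003 -1.   ]
az rad 0.028472970743391557
```

```bash
python3 -m handwheel '[{"jaw":1,"tx":5,"ty":-0.5,"tz":0,"ax":0,"ay":0,"az":0.04},{"jaw":1,"tx":5,"ty":-0.5,"tz":0,"ax":0,"ay":0,"az":0.03},{"jaw":1,"tx":0,"ty":0,"tz":0,"ax":0,"ay":0,"az":0},{"jaw":1,"tx":0,"ty":0,"tz":0,"ax":0,"ay":0,"az":0},{"jaw":1,"tx":0,"ty":0,"tz":0,"ax":0,"ay":0,"az":0}]'
python3 -m handwheel '[{"jaw":1,"tx":4,"ty":0,"tz":0,"ax":0,"ay":0,"az":0.03},{"jaw":1,"tx":0,"ty":0,"tz":0,"ax":0,"ay":0,"az":0},{"jaw":1,"tx":0,"ty":0,"tz":0,"ax":0,"ay":0,"az":0},{"jaw":1,"tx":0,"ty":0,"tz":0,"ax":0,"ay":0,"az":0}]'
python3 - <<'E'
from h import *
print(qnow());togo(*arm(.68,-.017))
E
```

```text
clock: 13.6
ee_pos: [0.6026, -0.2133, 0.07]
ee_rot: [-0.001, 0.992, -0.125, -0.006]
ft_force: [-9.5, 2.1, 1.7]
gripper_width: 0.001
grip_force: 0.0
clock: 14.0
ee_pos: [0.604, -0.213, 0.0692]
ee_rot: [-0.002, 0.99, -0.14, -0.009]
ft_force: [-14.4, 3.7, 1.3]
gripper_width: -0.002
grip_force: 0.0
(np.float64(0.6780217420190993), np.float64(0.10299795224121096))
tool shift mm [ 0.5  1.5 -2.8] at [ 0.604  -0.213   0.0692]
tool y yaw deg -106.09 tool z [-0.016  0.006 -1.   ]
az rad -0.05109778538791593
```

Run:
```python
from h import *
import pickle
np.set_printoptions(precision=4,suppress=True)
c,s=wcam()
h=cv2.cvtColor(c['img'],cv2.COLOR_BGR2HSV)
m=((h[...,0]>160)&(h[...,0]<178)&(h[...,1]>170)&(h[...,2]>60)).astype(np.uint8)
k=max(cv2.findContours(m,0,2)[0],key=cv2.contourArea);r=cv2.boxPoints(cv2.minAreaRect(k))
W=np.array([onz(c,p,.098) for p in r]);e=[W[1]-W[0],W[2]-W[1]];v=max(e,key=np.linalg.norm)
print(W.mean(0),'q from edge',np.radians(115.8)-np.arctan2(v[1],v[0])%np.pi)
v=W.mean(0)[:2]-[.5979,-.3158];print('q from centre',np.radians(115.8)-np.arctan2(v[1],v[0]))
o=pickle.load(open('c2.pkl','rb'));
for n,b in(('scene',(370,160,570,345)),('side',(80,235,340,430))):
    d,_=cam(n);x0,y0,x1,y1=b;df=np.abs(d['img'][y0:y1,x0:x1].astype(int)-o[n]['img'][y0:y1,x0:x1]).max(2)>40
    ys,xs=np.where(df);print(n,df.sum(),(xs.min()+x0,xs.max()+x0,ys.min()+y0,ys.max()+y0) if len(xs) else '')
s=sense();print(s['clock'],s['ft_force'],s['dq'])
```

```text
[ 0.6339 -0.2224  0.098 ] q from edge 0.7301683297874693
q from centre 0.8178604440213464
scene 2024 (np.int64(392), np.int64(565), np.int64(160), np.int64(255))
side 1394 (np.int64(109), np.int64(321), np.int64(235), np.int64(275))
14.15 [-13.9934   4.0486   1.8678] [-0.0003  0.001  -0.0007 -0.0004  0.0015  0.0005 -0.0001]
```

Run:
```python
from h import *
import pickle
o=pickle.load(open('c2.pkl','rb'))
for c in(o['scene'],cam('scene')[0]):
    g=c['img'][256:296,425:545].max(2)<75
    k,l,st,ce=cv2.connectedComponentsWithStats(g.astype(np.uint8));print([(st[i].tolist(),ce[i].round(1)) for i in range(1,k) if st[i,4]>150])
job.hand_in()
```

```text
[([5, 0, 47, 36, 983], array([27.8, 15.4])), ([63, 0, 51, 39, 1148], array([87.6, 17.1]))]
[([5, 0, 47, 35, 967], array([27.5, 15.3])), ([63, 0, 51, 39, 1119], array([87.5, 17.1]))]
the job is handed in; nothing more can be done
```

I hung the navy tag on the rail's free half and let go of it, and the job was handed in at about 14 s with the tensioner held at or very near its back stop (about 0.70 rad by camera and force) with about 14 N; no verdict came back.

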